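# Re-rack the coin tubes in reverse order

## Robot

A 6-joint arm with a two-finger parallel gripper is mounted at the origin on the work surface. World frame = base frame: x ahead of the robot, y to its left, z up, the work surface at z = 0. Lengths are in m, angles in rad, forces in N, time in s.
With the tool pointing down it reaches from about 0.35 to 0.975 m from the base axis. Payload 4.9 kg.
Tool frame: the origin (TCP) lies at the very end of the fingers, on their centre line; the grasp point (between the pads) lies 19 mm behind it; x points along the fingers, y is the direction in which the jaws open and shut, and the axes are right-handed (so a half turn about x gives the same grasp; the last joint's range is limited). The gripper opens to 85 mm and grips with 20 to 120 N. Pads are 22 mm wide; open, the fingers measure 114 mm over their backs; the gripper's body (76 mm by 85 mm) begins 54 mm behind the grasp point. The pads swing forward as they close: fully open they stand 13 mm farther back than shut.
Start: joints at [-0.119, 0.053, 1.613, -0, 1.476, -0.119], TCP at [0.625, 0, 0.231] pointing down, gripper open.
Joint ranges: [-3.01, 3.01], [-1.01, 2.22], [0.06, 2.58], [-1.02, 4.17], [0.09, 2.62], [-3.14, 3.14]. Speed limits (rad/s): [2.57, 2.57, 3.14, 3.14, 3.14, 3.14].

## Interface

Orientations are given as a rotation vector (axis times angle).
In Python, from station import ctrl, get_image, calibration, finish_job, search_frame, cut_out, mark_of gives the robot as it stands. The module is installed in compiled form; this text tells all that it offers.
- The arm moves only by the tool arm_command, never from a script. Its argument "plan" is a list that holds one entry, the list of rows, each a list of 7 numbers: the shift along the tool's x, y, z in m, then the turn, a rotation vector about the tool's x, y, z in degrees, then the finger opening in m, from 0 to 0.0854. A call has 1 to 20 rows; each row shifts and turns the pose as measured when the row begins, along the tool's axes as they then stand; what a row does not reach is not made up. A row lasts 1/12 s, in which the tool goes at most 41.7 mm and 7.16 degrees, less where a joint would pass 70% of its speed; a pose out of reach is approached as far as the arm can. A call with a gripper value outside its range is refused whole. The fingers move at their own pace and stop on an object; "squeeze" is the grip in N (left out, the last holds). Time passes only in rows, so rows that do not move let the fingers close. It gives the time, the measured TCP pose, the force and the opening at its end, in the units of the state.
- ctrl.get_obs(): the state, without advancing time (a new reading comes with each control period).
- get_image(name): name is "scene" or "side" or "wrist"; returns the picture (480x640x3 uint8, red, green, blue); there is no depth.
- calibration(name): a dict with "fx", "fy", "cx", "cy" (pixels), "k1" (the pictures are not rectified: a ray, as slopes to the right and down, at radius r is drawn at 1 + k1 r^2 times it, then the intrinsics apply), "cam_to_world" (4x4, takes a point from camera to world coordinates); the wrist camera has in their place "hand_eye" (4x4, takes a point from camera to tool coordinates, whose origin is the TCP and whose axes are the tool frame's). Camera axes: x right, y down, z forward; pixel columns grow to the right and rows downward; lengths in m; the calibration is good to about 2 mm. A picture is of the moment at which its call begins: read the wrist's pose just before it. calibration takes no time and is no camera call.
- finish_job(): hands the job in, once; it reports no verdict.
Trained networks look in the newest picture that a camera, given by its name, has taken for a name from the list of things; names that differ only in an ending like _2 or _b are one class to them, and where a whole thing is asked for, a point or a joint stands for the part that bears it (a point fixed in the world has none). Each returns a list of dicts, best first, with "conf" (0 to 1); they miss things now and then, are a little off and sometimes report something else, mostly with a low value. They report only what shows in the picture. A call takes as long as a camera call. They do not tell look-alikes from the thing itself.
- search_frame(camera, thing): "at" ([x, y, z] in m, in the coordinates of the camera as it stood for that picture, good to about 4 mm: the middle of the surface that is visible of it).
- cut_out(camera, thing): "mask" (480x640 bool, what is visible of it).
- mark_of(camera, thing): "at" ([x, y, z] in m, in the coordinates of the camera as it stood for that picture, good to about 4 mm: a listed point, or the origin of a listed thing).
The state is a dict: "t": time; "q": joint angles; "dq": joint speeds; "effort": joint torques, N m; "tool_pos": TCP position; "tool_rot": TCP orientation; "contact_force": force on the tool from outside, world axes, zero at the start; "wrist_torque": the same for the moment, N m; "opening": finger opening in m.
Only numpy, scipy, OpenCV 4.12 (cv2) and the standard library are available. Lean on these libraries where they do the work, as an engineer would, in place of code of your own. Each camera call takes 0.05 s, during which the arm holds its last target. There are 200 camera calls.

## Task

Move the four coin tubes from the full white holder into the empty one beside it, in reverse order: the tube at the left end of the full holder goes to the right end of the other, the next one beside it, and so on. Leave every tube standing upright on the floor of its own cell and let go of, without tipping any over on the way, and do not shift the bronze medallion.

Things in the scene. Friction and masses are not known exactly. Their poses are not given: they have to be found in the camera images.
- slim_tube: The slim tall round coin tube: clear plastic full of steel coins, flat grey cap, 26 mm diameter, 84 mm tall, about 0.2 kg. Origin at the centre of its underside, z up its axis.
- wide_tube: The wide low round coin tube: flat grey cap, 40 mm diameter, 58 mm tall, about 0.35 kg. Origin at the centre of its underside, z up its axis.
- square_tube: The square coin tube: 32 x 32 mm, 70 mm tall, flat grey cap, about 0.28 kg. Origin at the centre of its underside, z up, x and y square to its flat sides; at the start within 0.12 rad of its cell's axes.
- knob_tube: The round coin tube with a knob on its cap: body 34 mm diameter and 64 mm tall, then a knob 14 mm diameter and 12 mm high on top (76 mm in all), about 0.28 kg. Origin at the centre of its underside, z up its axis.
- slim_cell: The fixed white cell in which the slim tube stands at the start (within 5 mm of its centre): 66 x 66 mm outside, 58 x 58 inside, 18 mm high, one of four like it that touch in a row along y, 67 mm apart, and make up the full holder. Origin at the centre of its underside, 6 mm above the bench; inner floor 3 mm higher; y points to the robot's left within 0.3 rad. It stays there.
- wide_cell: The fixed white cell in which the wide tube stands at the start (within 5 mm of its centre): 66 x 66 mm outside, 58 x 58 inside, 18 mm high, one of four like it that touch in a row along y, 67 mm apart, and make up the full holder. Origin at the centre of its underside, 6 mm above the bench; inner floor 3 mm higher; y points to the robot's left within 0.3 rad. It stays there.
- square_cell: The fixed white cell in which the square tube stands at the start (within 5 mm of its centre): 66 x 66 mm outside, 58 x 58 inside, 18 mm high, one of four like it that touch in a row along y, 67 mm apart, and make up the full holder. Origin at the centre of its underside, 6 mm above the bench; inner floor 3 mm higher; y points to the robot's left within 0.3 rad. It stays there.
- knob_cell: The fixed white cell in which the knob tube stands at the start (within 5 mm of its centre): 66 x 66 mm outside, 58 x 58 inside, 18 mm high, one of four like it that touch in a row along y, 67 mm apart, and make up the full holder. Origin at the centre of its underside, 6 mm above the bench; inner floor 3 mm higher; y points to the robot's left within 0.3 rad. It stays there.
- empty_holder: The other white plastic tube holder, like the full one, 76 x 276 x 24 mm (x, y, z), fixed, its four cells empty at the start: centres at x = 0, y = -100.5, -33.5, +33.5, +100.5 mm from the origin at the centre of its underside; cells 58 x 58 mm inside, floors 9 mm and wall tops 24 mm above the origin. y points to the robot's left within 0.3 rad.
- medallion: Bystander: round bronze paperweight medallion, 80 mm diameter, 26 mm high, loose on the bench beyond the holders. Origin at the centre of its underside.
Things that resemble listed ones, but are neither listed nor needed, are in the scene too. Leave any orange look-alike of the wide_tube alone.

How it is judged:
By the outcome, as a careful person would: the job done as asked, in the order asked, and still so for the second after the job is handed in, with the robot touching nothing.
It also fails if it takes over 101 s, if anything falls off the work surface, if the arm or the gripper's body presses on something with over 40 N, if the wrist force passes 120 N, or if a joint passes its speed limit or range.

## Working session

There is one attempt and no reset: what is moved stays moved. The work goes in short steps, Python scripts to look and compute and a tool call to move; the robot and the scene stay as the last step left them, time stands still between calls to the robot, and variables do not carry over. Pictures are saved under pics/ and viewed, about 12 in all and at most 16, crops included, and the job is handed in when it is done.

Besides the shell and the picture viewer there is one more tool, called as name([rows], argument=value, ...), one row to a line, values as JSON. arm_command: Moves the arm, as the interface text tells. Its arguments: {"type":"object","properties":{"plan":{"type":"array","items":{"type":"array","items":{"type":"array","items":{"type":"number"}}}},"squeeze":{"type":"number"}},"required":["plan"]}

```bash
mkdir -p pics
cat > h.py <<'E'
import numpy as np, cv2
from scipy.spatial.transform import Rotation as R
from station import ctrl, get_image, calibration, finish_job, search_frame, cut_out, mark_of
np.set_printoptions(precision=4,suppress=True)
def T_tool():
    o=ctrl.get_obs(); T=np.eye(4); T[:3,:3]=R.from_rotvec(o["tool_rot"]).as_matrix(); T[:3,3]=o["tool_pos"]; return T
def camT(n):
    c=calibration(n)
    return np.array(c["cam_to_world"]) if "cam_to_world" in c else T_tool()@np.array(c["hand_eye"])
def world(n,p,T=None):
    T=camT(n) if T is None else T
    return T[:3,:3]@np.array(p)+T[:3,3]
def pix2plane(n,uv,z,T=None):
    c=calibration(n); T=camT(n) if T is None else T
    K=np.array([[c["fx"],0,c["cx"]],[0,c["fy"],c["cy"]],[0,0,1.]])
    s=cv2.undistortPoints(np.array(uv,float).reshape(-1,1,2),K,np.array([c["k1"],0,0,0.])).reshape(-1,2)
    d=np.c_[s,np.ones(len(s))]@T[:3,:3].T; o=T[:3,3]
    return o+d*((z-o[2])/d[:,2])[:,None]
def save(n,f):
    im=get_image(n); cv2.imwrite("pics/"+f,im[:,:,::-1]); return im
E
python3 - <<'E'
from h import *
print(ctrl.get_obs())
for n in("scene","side","wrist"):
    save(n,n+"0.png"); c=calibration(n); print(n,{k:np.round(v,3) for k,v in c.items()})
    for t in("slim_tube","wide_tube","square_tube","knob_tube","slim_cell","wide_cell","square_cell","knob_cell","empty_holder","medallion"):
        print(t,[(np.round(world(n,d["at"]),3),round(d["conf"],2)) for d in mark_of(n,t)][:3])
E
```

```text
{'t': 0.0, 'q': array([-0.119 ,  0.0534,  1.6143,  0.    ,  1.476 , -0.119 ]), 'dq': array([-0.0009,  0.0005,  0.0015, -0.0018, -0.0004,  0.0006]), 'effort': array([  0.0003, -39.367 , -37.0176,  -0.0002,   0.0069,  -0.    ]), 'tool_pos': array([0.6244, 0.0001, 0.2301]), 'tool_rot': array([ 1.2084,  1.2109, -1.2106]), 'contact_force': array([-0.6961, -0.4715,  0.0003]), 'wrist_torque': array([-0.0425, -0.0066, -0.0145]), 'opening': 0.08530624841155146}
scene {'fx': np.float64(537.353), 'fy': np.float64(537.353), 'cx': np.float64(316.703), 'cy': np.float64(239.577), 'k1': np.float64(-0.066), 'cam_to_world': array([[-0.862,  0.405, -0.305,  0.818],
       [ 0.507,  0.686, -0.522,  0.454],
       [-0.003, -0.604, -0.797,  0.745],
       [ 0.   ,  0.   ,  0.   ,  1.   ]])}
slim_tube [(array([ 0.49 , -0.08 ,  0.009]), 0.83)]
wide_tube [(array([ 0.594, -0.171,  0.004]), 0.9), (array([ 0.473, -0.147,  0.011]), 0.79), (array([ 0.36 , -0.22 ,  0.003]), 0.71)]
square_tube [(array([ 0.471, -0.216,  0.01 ]), 0.68)]
knob_tube [(array([ 0.459, -0.286,  0.013]), 0.59)]
slim_cell [(array([ 0.488, -0
[... 1355 characters left out ...]
 -0.142],
       [ 1.   , -0.   ,  0.001, -0.001],
       [-0.   ,  0.965,  0.263, -0.066],
       [ 0.   ,  0.   ,  0.   ,  1.   ]])}
slim_tube [(array([ 0.495, -0.082,  0.01 ]), 0.61)]
wide_tube [(array([ 0.363, -0.136, -0.001]), 0.87), (array([ 0.592, -0.17 ,  0.001]), 0.83)]
square_tube [(array([ 0.466, -0.214,  0.007]), 0.58)]
knob_tube []
slim_cell [(array([ 0.489, -0.082,  0.004]), 0.81)]
wide_cell []
square_cell [(array([ 0.468, -0.212,  0.005]), 0.84)]
knob_cell [(array([ 0.701, -0.002, -0.002]), 0.32), (array([0.505, 0.165, 0.   ]), 0.22)]
empty_holder [(array([0.504, 0.164, 0.001]), 0.85)]
medallion [(array([ 0.703, -0.005, -0.002]), 0.71), (array([ 0.509,  0.165, -0.001]), 0.36)]
```

View pics/scene0.png

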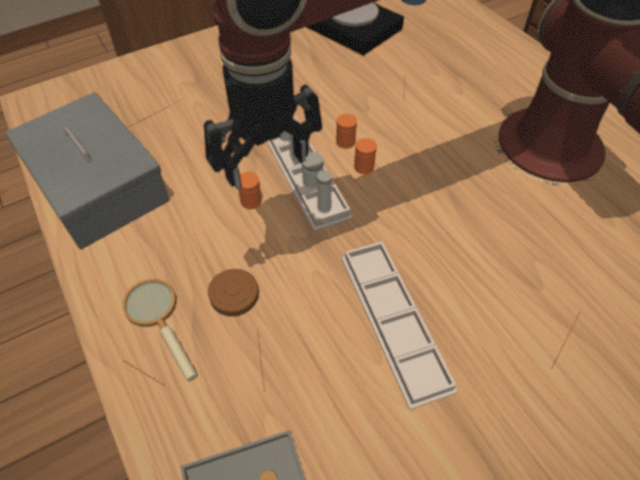

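View pics/wrist0.png

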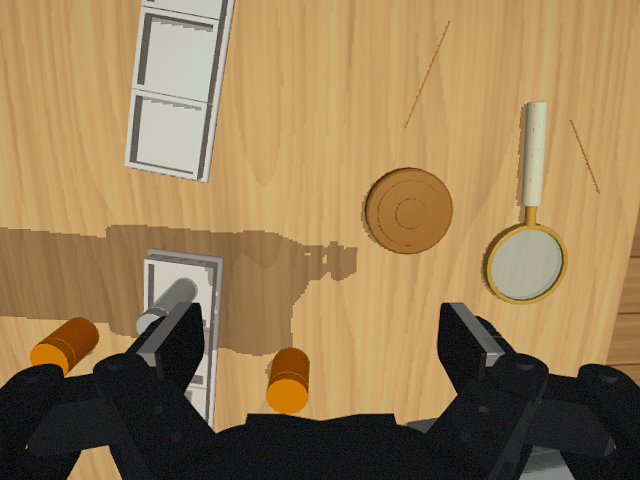

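View pics/side0.png

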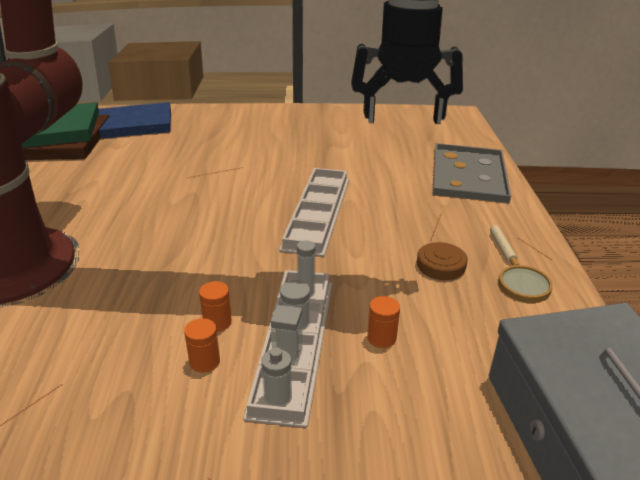

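The scene view shows the full holder at about (310,180), with the tubes in the order slim (325,190), wide, square, knob going away from the camera. The empty holder is at (398,320), the medallion at (233,291), and there are three orange decoys. The side and wrist views agree. Next I'll measure the holder's yaw from its masks.

```bash
cat > e.py <<'E'
from h import *
for n in("scene","side"):
    get_image(n)
    for t,z in(("empty_holder",.012),("slim_cell",.024),("wide_cell",.024),("square_cell",.024),("knob_cell",.024),("square_tube",.079)):
        for d in cut_out(n,t)[:1]:
            m=d["mask"].astype(np.uint8); c=max(cv2.findContours(m,0,cv2.CHAIN_APPROX_NONE)[0],key=len)
            P=pix2plane(n,c.reshape(-1,2),z)[:,:2]
            r=cv2.minAreaRect((P*1000).astype(np.float32)); b=cv2.boxPoints(r)
            e=[b[1]-b[0],b[2]-b[1]]; l=max(e,key=np.linalg.norm); l=l*np.sign(l[1])
            print(n,t,round(d["conf"],2),"ctr",np.round(r[0]),"size",np.round(r[1]),"yaw",round(float(np.arctan2(-l[0],l[1])),3))
p=np.array([[.4888,-.082],[.479,-.151],[.470,-.2125],[.461,-.2815]]);v=p[0]-p[3];print(p.mean(0),np.arctan2(-v[0],v[1]))
print(T_tool()[:3,:3])
E
python3 e.py
```

```text
scene slim_cell 0.76 ctr [491. -77.] size [78. 71.] yaw -0.165
scene wide_cell 0.86 ctr [ 504. -154.] size [73. 29.] yaw -0.272
scene square_cell 0.62 ctr [ 496. -219.] size [74. 27.] yaw -0.315
scene knob_cell 0.6 ctr [ 490. -266.] size [28. 26.] yaw -1.409
scene square_tube 0.65 ctr [ 501. -179.] size [77. 14.] yaw -0.29
side empty_holder 0.62 ctr [511. 167.] size [311.  78.] yaw -0.204
side slim_cell 0.96 ctr [512. -88.] size [66. 21.] yaw -0.157
side wide_cell 0.58 ctr [ 502. -153.] size [66. 22.] yaw -0.13
side square_cell 0.9 ctr [ 492. -219.] size [67. 25.] yaw -0.206
side knob_cell 0.74 ctr [ 460. -289.] size [82. 69.] yaw -0.137
side square_tube 0.93 ctr [ 468. -247.] size [ 37. 104.] yaw 0.01
[ 0.4747 -0.1817] -0.13845678172014733
[[ 0.  1.  0.]
 [-0.  0. -1.]
 [-1.  0.  0.]]
```

```bash
cat > c.py <<'E'
from h import *
im=cv2.imread("pics/scene0.png"); hsv=cv2.cvtColor(im,cv2.COLOR_BGR2HSV)
m=((hsv[:,:,1]<60)&(hsv[:,:,2]>100)).astype(np.uint8); w=np.zeros_like(m); w[230:415,330:470]=1
m=cv2.morphologyEx(m*w,cv2.MORPH_CLOSE,np.ones((9,9)))
c=max(cv2.findContours(m,0,cv2.CHAIN_APPROX_NONE)[0],key=cv2.contourArea)
for z in(.006,.012,.024):
    P=pix2plane("scene",c.reshape(-1,2),z)[:,:2]*1000
    r=cv2.minAreaRect(P.astype(np.float32)); print(z,r,np.round(cv2.boxPoints(r)).tolist())
ap=cv2.approxPolyDP(c,6,True).reshape(-1,2);print(ap.tolist(),pix2plane("scene",ap,.012).tolist())
E
python3 c.py
```

```text
0.006 ((508.3475036621094, 161.53005981445312), (283.3533935546875, 77.257568359375), 78.38938903808594) [[442.0, 31.0], [518.0, 15.0], [575.0, 293.0], [499.0, 308.0]]
0.012 ((510.8655700683594, 163.90635681152344), (281.05133056640625, 76.6298828125), 78.38937377929688) [[445.0, 34.0], [520.0, 19.0], [577.0, 294.0], [502.0, 309.0]]
0.024 ((515.9014282226562, 168.65896606445312), (276.4471740722656, 75.37452697753906), 78.38937377929688) [[451.0, 41.0], [525.0, 26.0], [581.0, 296.0], [507.0, 312.0]]
[[349, 251], [343, 261], [409, 407], [455, 392], [382, 243]] [[0.5036220022793709, 0.02255172639775771, 0.01200000000000001], [0.5232436536553765, 0.03479214487634463, 0.01200000000000001], [0.5758871715526591, 0.29177387371123054, 0.01200000000000001], [0.5068564871736518, 0.3078041601130568, 0.01200000000000001], [0.44613050622777856, 0.036967170148606066, 0.01200000000000001]]
```

The empty holder is at (0.510, 0.165) with yaw -0.203, and the full holder's yaw is -0.138. I'll write a move calculator.

```bash
cat > go.py <<'E'
import sys
from h import *
# usage: go.py x y z yaw_deg -> shift in tool axes (mm) and tool-x turn (deg), plus tilt error
x,y,z,yaw=map(float,sys.argv[1:5]); T=T_tool()
Rg=R.from_euler('z',yaw,degrees=True).as_matrix()@np.array([[0,1,0],[0,0,-1],[-1,0,0.]])
d=T[:3,:3].T@(np.array([x,y,z])-T[:3,3]); t=R.from_matrix(T[:3,:3].T@Rg).as_rotvec(degrees=True)
o=ctrl.get_obs(); print("t",round(o["t"],2),"shift mm",np.round(d*1000,1),"turn",np.round(t,2),"open",round(o["opening"]*1000,1),"F",np.round(o["contact_force"],1))
E
python3 go.py .492 -.081 .14 -7.9
```

```text
t 2.35 shift mm [  91.3 -133.    81. ] turn [ 7.9  0.  -0. ] open 85.7 F [ 0.2 -0.   0. ]
```

arm_command([
  [[0.018,-0.0266,0.0162,0,0,0,0.085],[0.018,-0.0266,0.0162,0,0,0,0.085],[0.018,-0.0266,0.0162,0,0,0,0.085],[0.018,-0.0266,0.0162,0,0,0,0.085],[0.018,-0.0266,0.0162,0,0,0,0.085],[0,0,0,4,0,0,0.085],[0,0,0,4,0,0,0.085],[0,0,0,0,0,0,0.085]],
], squeeze=50)

```text
t: 3.02
tool_pos: [0.4856, -0.0828, 0.135]
tool_rot: [1.315, 1.139, -1.314]
contact_force: [-0.1, 0.2, -0.8]
opening: 0.0846
```

```bash
python3 - <<'E'
from h import *
save("wrist","wrist1.png")
for t in("slim_tube","wide_tube","square_tube","knob_tube","empty_holder"):
    print(t,[(np.round(world("wrist",d["at"]),3),round(d["conf"],2)) for d in mark_of("wrist",t)][:3])
E
python3 go.py .492 -.081 .034 -7.9
```

```text
slim_tube [(array([ 0.491, -0.082,  0.013]), 0.7)]
wide_tube [(array([ 0.599, -0.169,  0.002]), 0.95), (array([ 0.481, -0.148,  0.011]), 0.85), (array([ 0.365, -0.14 , -0.   ]), 0.79)]
square_tube [(array([ 0.468, -0.215,  0.008]), 0.69)]
knob_tube []
empty_holder [(array([ 0.481, -0.147,  0.013]), 0.58)]
t 3.32 shift mm [103.1   3.4  -2.2] turn [-0.13 -0.05 -0.21] open 85.0 F [-0.6  0.3  1.1]
```

View pics/wrist1.png

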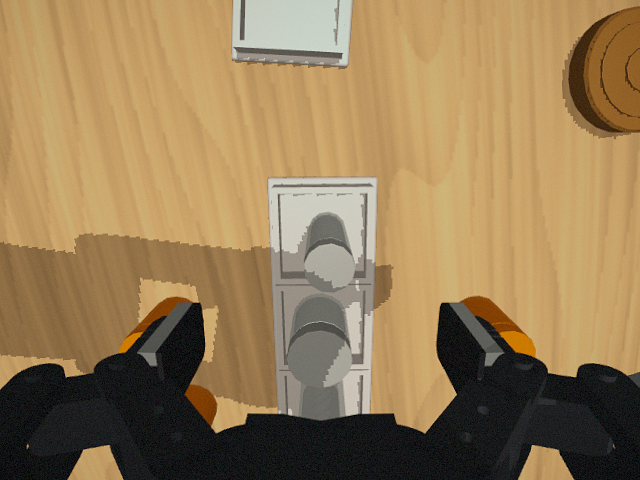

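The wrist view shows the slim cap at about (330,268), the wide cap at (320,359), and the holder square with the jaws. I'll check the cap centres.

Run:
```python
from h import *
print(T_tool()[:3,3],pix2plane("wrist",[[330,268]],.093),pix2plane("wrist",[[320,359]],.067))
# holder yaw from left/right edges
P=pix2plane("wrist",[[270,184],[376,180],[280,400],[371,400]],.024);print(P)
```

```text
[ 0.4879 -0.0827  0.137 ] [[ 0.4922 -0.0808  0.093 ]] [[ 0.478  -0.1468  0.067 ]]
[[ 0.4603 -0.0425  0.024 ]
 [ 0.5282 -0.0495  0.024 ]
 [ 0.4394 -0.2041  0.024 ]
 [ 0.5078 -0.214   0.024 ]]
```

arm_command([
  [[0.0,0.004,-0.002,0,0,0,0.085],[0.026,0,0,0,0,0,0.085],[0.026,0,0,0,0,0,0.085],[0.026,0,0,0,0,0,0.085],[0.022,0,0,0,0,0,0.085],[0,0,0,0,0,0,0.085]],
])

```text
t: 3.82
tool_pos: [0.5012, -0.0815, 0.0399]
tool_rot: [1.314, 1.127, -1.295]
contact_force: [-1.0, -0.1, -0.7]
opening: 0.0847
```

```bash
python3 go.py .492 -.081 .034 -7.9
```

```text
t 3.82 shift mm [ 5.8 -9.3  0.7] turn [ 0.18  0.06 -1.04] open 84.7 F [-1.  -0.1 -0.7]
```

arm_command([
  [[0.005,-0.009,0.0,0,0,-1,0.085],[0,0,0,0,0,0,0.085],[0,0,0,0,0,0,0.085]],
])

```text
t: 4.07
tool_pos: [0.4932, -0.08, 0.036]
tool_rot: [1.306, 1.143, -1.308]
contact_force: [-0.2, -0.1, -0.0]
opening: 0.0851
```

```bash
python3 go.py .492 -.081 .034 -7.9
```

```text
t 4.07 shift mm [ 2.  -1.   1.1] turn [0.27 0.07 0.02] open 85.1 F [-0.2 -0.1 -0. ]
```

Good. Now close.

arm_command([
  [[0.002,-0.001,0.001,0,0,0,0.05],[0,0,0,0,0,0,0.04],[0,0,0,0,0,0,0.03],[0,0,0,0,0,0,0.02],[0,0,0,0,0,0,0.015],[0,0,0,0,0,0,0.015],[0,0,0,0,0,0,0.015],[0,0,0,0,0,0,0.015],[0,0,0,0,0,0,0.015]],
])

```text
t: 4.82
tool_pos: [0.4955, -0.0821, 0.0393]
tool_rot: [1.308, 1.134, -1.301]
contact_force: [-0.3, 0.1, 0.4]
opening: 0.0248
```

```bash
python3 go.py .4898 .0665 .085 -7.9
```

```text
t 4.82 shift mm [ -46.3  -25.  -146.4] turn [ 0.28  0.16 -0.52] open 24.8 F [-0.3  0.1  0.4]
```

arm_command([
  [[-0.025,0,0,0,0,0,0.015],[-0.025,0,0,0,0,0,0.015],[0,-0.005,-0.03,0,0,0,0.015],[0,-0.005,-0.03,0,0,0,0.015],[0,-0.005,-0.03,0,0,0,0.015],[0,-0.005,-0.03,0,0,0,0.015],[0,-0.005,-0.026,0,0,0,0.015],[0,0,0,0,0,0,0.015]],
])

```text
t: 5.48
tool_pos: [0.4887, 0.0707, 0.0895]
tool_rot: [1.313, 1.133, -1.307]
contact_force: [0.6, 0.1, -1.1]
opening: 0.0249
```

```bash
python3 - <<'E'
from h import *
T=camT("wrist"); save("wrist","wrist2.png")
print([(np.round(world("wrist",d["at"],T),3),round(d["conf"],2)) for d in mark_of("wrist","slim_tube")])
save("side","side2.png")
E
python3 go.py .4898 .0665 .085 -7.9
```

```text
[(array([0.486, 0.074, 0.061]), 0.67)]
t 5.63 shift mm [4.5 0.6 0.4] turn [-0.29  0.2  -0.42] open 25.2 F [-0.9 -0.1 -1.6]
```

View pics/wrist2.png

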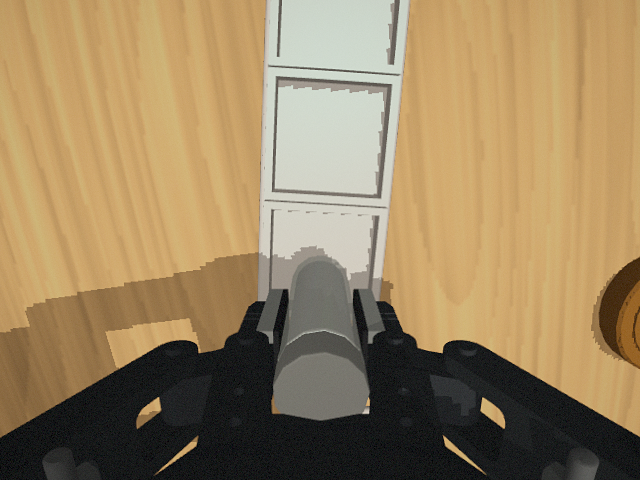

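The tube hangs upright, centred at (320,340). The second cell's corners are at about (274,76), (392,84), (380,197) and (272,191), which lets me check the holder's pose.

Run:
```python
from h import *
P=pix2plane("wrist",[[274,76],[392,84],[380,197],[272,191]],.024);print(P,P.mean(0))
```

```text
[[0.4796 0.1642 0.024 ]
 [0.537  0.1523 0.024 ]
 [0.5248 0.0967 0.024 ]
 [0.469  0.108  0.024 ]] [0.5026 0.1303 0.024 ]
```

arm_command([
  [[0.016,0,0.004,0,0,0,0.015],[0.016,0,0,0,0,0,0.015],[0.012,-0.002,0,0,0,0,0.015],[0,0,0,0,0,0,0.015],[0,0,0,0,0,0,0.015]],
])

```text
t: 6.05
tool_pos: [0.4887, 0.0572, 0.0449]
tool_rot: [1.319, 1.123, -1.314]
contact_force: [0.6, -0.4, -1.4]
opening: 0.0248
```

```bash
python3 go.py .4898 .0665 .038 -7.9
```

```text
t 6.05 shift mm [ 6.8 -0.4 -9.4] turn [-0.7   0.3  -0.57] open 24.8 F [ 0.6 -0.4 -1.4]
```

arm_command([
  [[0.002,0,-0.008,0,0,0,0.015],[0.002,0,0,0,0,0,0.015],[0.0,0,0,0,0,0,0.015]],
])

```text
t: 6.3
tool_pos: [0.4913, 0.064, 0.042]
tool_rot: [1.322, 1.12, -1.315]
contact_force: [-0.2, 0.4, -1.4]
opening: 0.025
```

```bash
python3 go.py .4898 .0665 .038 -7.9
```

```text
t 6.3 shift mm [ 3.9 -1.9 -2.3] turn [-0.89  0.29 -0.68] open 25.0 F [-0.2  0.4 -1.4]
```

arm_command([
  [[0.002,-0.001,-0.002,0,0,0,0.015],[0.002,0,0,0,0,-0.5,0.015],[0,0,0,0,0,0,0.015]],
])

```text
t: 6.55
tool_pos: [0.4921, 0.0665, 0.0396]
tool_rot: [1.32, 1.125, -1.319]
contact_force: [0.6, -0.4, -0.9]
opening: 0.0249
```

```bash
python3 go.py .4898 .0665 .038 -7.9; python3 -c "
from h import *
save('side','side3.png')
im=cv2.imread('pics/side3.png')[140:300,230:400];cv2.imwrite('pics/side3c.png',cv2.resize(im,None,fx=3.5,fy=3.5))"
```

```text
t 6.55 shift mm [ 1.6 -2.3  0.4] turn [-0.86  0.26 -0.33] open 24.9 F [ 0.6 -0.4 -0.9]
```

View pics/side3c.png

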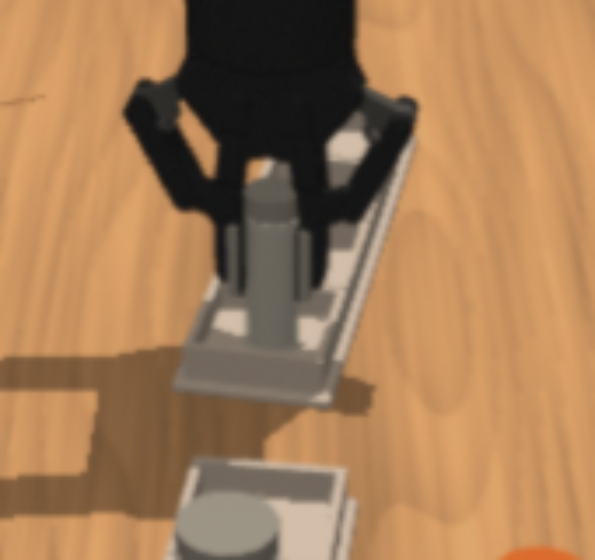

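The side crop shows the tube upright inside the right-end cell, with its bottom just at or above the floor. I'll lower it gently.

arm_command([
  [[0.0015,-0.001,0,0,0,0,0.015],[0.0015,-0.001,0,0,0,0,0.015],[0,0,0,0,0,0,0.015]],
])

```text
t: 6.85
tool_pos: [0.4924, 0.0666, 0.0398]
tool_rot: [1.32, 1.122, -1.316]
contact_force: [-0.2, 0.3, -1.4]
opening: 0.025
```

```bash
python3 go.py .4898 .0665 .035 -7.9
```

```text
t 6.85 shift mm [ 4.8 -2.6  0.5] turn [-0.82  0.29 -0.57] open 25.0 F [-0.2  0.3 -1.4]
```

arm_command([
  [[0.003,-0.001,0,0,0,0,0.015],[0.003,-0.001,0,0,0,0,0.015],[0.0015,0,0,0,0,0,0.015]],
])

```text
t: 7.1
tool_pos: [0.4933, 0.0667, 0.0393]
tool_rot: [1.32, 1.12, -1.314]
contact_force: [-2.9, 0.2, 2.4]
opening: 0.0251
```

```bash
python3 go.py .4898 .0665 .035 -7.9
```

```text
t 7.1 shift mm [ 4.3 -3.5  0.7] turn [-0.79  0.33 -0.67] open 25.1 F [-2.9  0.2  2.4]
```

On the floor, with contact felt. Release and rise.

arm_command([
  [[0,0,0,0,0,0,0.04],[0,0,0,0,0,0,0.085],[0,0,0,0,0,0,0.085],[0,0,0,0,0,0,0.085],[0,0,0,0,0,0,0.085],[0,0,0,0,0,0,0.085],[-0.02,0,0,0,0,0,0.085],[-0.025,0,0,0,0,0,0.085],[-0.025,0,0,0,0,0,0.085],[-0.025,0,0,0,0,0,0.085],[0,0,0,0,0,0,0.085]],
])

```text
t: 8.02
tool_pos: [0.4892, 0.0674, 0.1334]
tool_rot: [1.317, 1.126, -1.321]
contact_force: [0.5, -0.2, 0.9]
opening: 0.0846
```

```bash
python3 go.py .477 -.147 .12 -7.9
```

```text
t 8.02 shift mm [ 14.8  20.3 213.7] turn [-0.8   0.37 -0.23] open 84.6 F [ 0.5 -0.2  0.9]
```

arm_command([
  [[0.002,0.003,0.0305,0,0,0,0.085],[0.002,0.003,0.0305,0,0,0,0.085],[0.002,0.003,0.0305,0,0,0,0.085],[0.002,0.003,0.0305,0,0,0,0.085],[0.002,0.003,0.0305,0,0,0,0.085],[0.002,0.003,0.0305,0,0,0,0.085],[0.002,0.003,0.0305,0,0,0,0.085],[0,0,0,-0.8,0,0,0.085],[0,0,0,0,0,0,0.085]],
])

```text
t: 8.77
tool_pos: [0.4775, -0.1545, 0.1178]
tool_rot: [1.305, 1.135, -1.304]
contact_force: [0.6, -0.4, -0.0]
opening: 0.0846
```

```bash
python3 - <<'E'
from h import *
T=camT("wrist"); save("wrist","wrist3.png")
for t in("wide_tube","square_tube","knob_tube"):
  print(t,[(np.round(world("wrist",d["at"],T),3),round(d["conf"],2)) for d in mark_of("wrist",t)])
T=camT("scene"); save("scene","scene3.png"); print([(np.round(world("scene",d["at"],T),3),round(d["conf"],2)) for d in mark_of("scene","slim_tube")])
E
python3 go.py .477 -.147 .036 -7.9
```

```text
wide_tube [(array([ 0.595, -0.168,  0.   ]), 0.77), (array([ 0.478, -0.149,  0.009]), 0.61), (array([ 0.365, -0.138, -0.002]), 0.58)]
square_tube [(array([ 0.464, -0.214,  0.008]), 0.96)]
knob_tube [(array([ 0.456, -0.285,  0.006]), 0.55)]
[(array([0.493, 0.066, 0.01 ]), 0.77)]
t 9.07 shift mm [82.6 -2.7 -5.8] turn [ 0.54  0.3  -0.46] open 85.3 F [-0.1  0.5 -0. ]
```

View pics/wrist3.png

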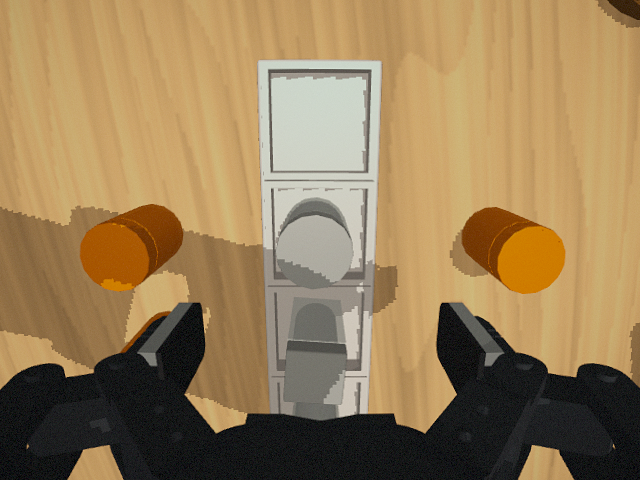

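The wrist view shows the wide cap at (315,250) and the square one at (316,370), turned about 2° relative to the holder. The decoys stand well clear of the fingers. Descend.

arm_command([
  [[0.02,-0.003,-0.005,0,0,0,0.085],[0.02,-0.001,0,0,0,0,0.085],[0.02,-0.001,0,0,0,0,0.085],[0.02,-0.001,0,0,0,-0.4,0.085],[0,0,0,0,0,0,0.085],[0,0,0,0,0,0,0.085]],
])

```text
t: 9.57
tool_pos: [0.4772, -0.1432, 0.0395]
tool_rot: [1.295, 1.138, -1.294]
contact_force: [-1.0, 0.3, 0.4]
opening: 0.0851
```

```bash
python3 go.py .477 -.148 .037 -7.9
```

```text
t 9.57 shift mm [2.5 0.3 4.8] turn [ 1.03  0.41 -0.49] open 85.1 F [-1.   0.3  0.4]
```

arm_command([
  [[0.002,0,0.004,1,0.4,-0.5,0.085],[0.001,0,0,0,0,0,0.05],[0,0,0,0,0,0,0.04],[0,0,0,0,0,0,0.03],[0,0,0,0,0,0,0.03],[0,0,0,0,0,0,0.03],[0,0,0,0,0,0,0.03],[0,0,0,0,0,0,0.03]],
])

```text
t: 10.23
tool_pos: [0.4787, -0.1478, 0.0412]
tool_rot: [1.31, 1.137, -1.308]
contact_force: [0.5, -0.5, -0.3]
opening: 0.0389
```

```bash
python3 go.py .503 .131 .15 -7.9
```

```text
t 10.23 shift mm [-109.2  -13.8 -279.4] turn [ 0.02  0.08 -0.2 ] open 38.9 F [ 0.5 -0.5 -0.3]
```

arm_command([
  [[-0.02,0,0,0,0,0,0.03],[-0.03,0,0,0,0,0,0.03],[-0.03,0,0,0,0,0,0.03],[-0.03,0,0,0,0,0,0.03],[0,-0.002,-0.028,0,0,0,0.03],[0,-0.002,-0.031,0,0,0,0.03],[0,-0.002,-0.031,0,0,0,0.03],[0,-0.001,-0.031,0,0,0,0.03],[0,-0.001,-0.031,0,0,0,0.03],[0,-0.001,-0.031,0,0,0,0.03],[0,-0.001,-0.031,0,0,0,0.03],[0,-0.001,-0.031,0,0,0,0.03],[0,-0.001,-0.028,0,0,0,0.03],[0,0,0,0,0,0,0.03],[0,0,0,0,0,0,0.03]],
], squeeze=60)

```text
t: 11.48
tool_pos: [0.498, 0.1378, 0.1454]
tool_rot: [1.311, 1.148, -1.32]
contact_force: [0.1, -0.4, -4.8]
opening: 0.0379
```

```bash
python3 go.py .503 .131 .05 -7.9
```

```text
t 11.48 shift mm [95.3  6.9  6.2] turn [-0.28 -0.12  0.61] open 37.9 F [ 0.1 -0.4 -4.8]
```

arm_command([
  [[0.0,0.005,0.004,0,0,0.4,0.03],[0.02,0.001,0,0,0,0,0.03],[0.02,0,0,0,0,0,0.03],[0.02,0,0,0,0,0,0.03],[0.02,0,0,0,0,0,0.03],[0.008,0,0,0,0,0,0.03],[0,0,0,0,0,0,0.03],[0,0,0,0,0,0,0.03]],
])

```text
t: 12.15
tool_pos: [0.5049, 0.1237, 0.0533]
tool_rot: [1.319, 1.133, -1.321]
contact_force: [0.6, 0.2, -4.3]
opening: 0.0377
```

```bash
python3 go.py .503 .131 .041 -7.9
```

```text
t 12.15 shift mm [12.3 -3.  -7. ] turn [-0.77  0.08  0.01] open 37.7 F [ 0.6  0.2 -4.3]
```

arm_command([
  [[0.002,-0.002,-0.007,0,0,0,0.03],[0.004,0,0,0,0,0,0.03],[0.004,0,0,0,0,0,0.03],[0.003,0,0,0,0,0,0.03],[0,0,0,0,0,0,0.03]],
])

```text
t: 12.57
tool_pos: [0.5076, 0.1311, 0.044]
tool_rot: [1.324, 1.127, -1.315]
contact_force: [-0.4, 0.0, -5.2]
opening: 0.0382
```

```bash
python3 go.py .503 .131 .041 -7.9
```

```text
t 12.57 shift mm [ 3.  -4.6  0.8] turn [-0.84 -0.04 -0.46] open 38.2 F [-0.4  0.  -5.2]
```

arm_command([
  [[0.003,-0.004,0,0,0,0,0.03],[0.003,-0.001,0,0,0,0,0.03],[0.003,0,0,0,0,0,0.03]],
])

```text
t: 12.82
tool_pos: [0.5044, 0.1323, 0.0411]
tool_rot: [1.323, 1.127, -1.314]
contact_force: [-12.3, -3.8, 22.0]
opening: 0.0386
```

```bash
python3 go.py .503 .131 .041 -7.9
```

```text
t 12.82 shift mm [ 0.1 -1.2  1.4] turn [-0.77  0.01 -0.49] open 38.6 F [-12.3  -3.8  22. ]
```

arm_command([
  [[-0.001,0,0,0,0,0,0.04],[0,0,0,0,0,0,0.085],[0,0,0,0,0,0,0.085],[0,0,0,0,0,0,0.085],[0,0,0,0,0,0,0.085],[-0.02,0,0,0,0,0,0.085],[-0.025,0,0,0,0,0,0.085],[-0.025,0,0,0,0,0,0.085],[-0.025,0,0,0,0,0,0.085],[0,0,0,0,0,0,0.085]],
])

```text
t: 13.65
tool_pos: [0.5041, 0.1329, 0.1424]
tool_rot: [1.325, 1.126, -1.311]
contact_force: [1.5, 0.3, 0.9]
opening: 0.0851
```

```bash
python3 go.py .467 -.216 .14 -7.9
```

```text
t 13.65 shift mm [  2.3  15.7 350.5] turn [-0.74 -0.04 -0.64] open 85.1 F [1.5 0.3 0.9]
```

arm_command([
  [[0,0.001,0.03,0,0,-0.6,0.085],[0,0.001,0.035,0,0,0,0.085],[0,0.001,0.035,0,0,0,0.085],[0,0.001,0.035,0,0,0,0.085],[0,0.001,0.035,0,0,0,0.085],[0,0.002,0.035,0,0,0,0.085],[0,0.002,0.035,0,0,0,0.085],[0,0.002,0.035,0,0,0,0.085],[0,0.002,0.035,0,0,0,0.085],[0,0.002,0.035,0,0,0,0.085],[0,0,0,0,0,0,0.085],[0,0,0,0,0,0,0.085]],
])

```text
t: 14.65
tool_pos: [0.4662, -0.2243, 0.1383]
tool_rot: [1.321, 1.135, -1.311]
contact_force: [0.5, 0.8, 0.3]
opening: 0.085
```

```bash
python3 - <<'E'
from h import *
T=camT("wrist"); save("wrist","wrist4.png"); np.save("T4.npy",T)
for t in("square_tube","knob_tube"):
  print(t,[(np.round(world("wrist",d["at"],T),3),round(d["conf"],2)) for d in mark_of("wrist",t)])
T=camT("scene"); save("scene","scene4.png")
for t in("slim_tube","wide_tube"):print([(np.round(world("scene",d["at"],T),3),round(d["conf"],2)) for d in mark_of("scene",t)])
E
python3 go.py .467 -.215 .036 -7.9
```

```text
square_tube [(array([ 0.468, -0.216,  0.005]), 0.85)]
knob_tube [(array([ 0.457, -0.282,  0.01 ]), 0.77)]
[(array([0.494, 0.066, 0.009]), 0.95)]
[(array([0.505, 0.131, 0.013]), 0.93), (array([ 0.366, -0.136,  0.004]), 0.76), (array([ 0.591, -0.169,  0.001]), 0.71), (array([ 0.361, -0.217,  0.002]), 0.59)]
t 14.95 shift mm [103.   -1.7  -6.6] turn [-0.19 -0.16 -0.34] open 84.9 F [ 0.1 -0.7  0.7]
```

View pics/wrist4.png

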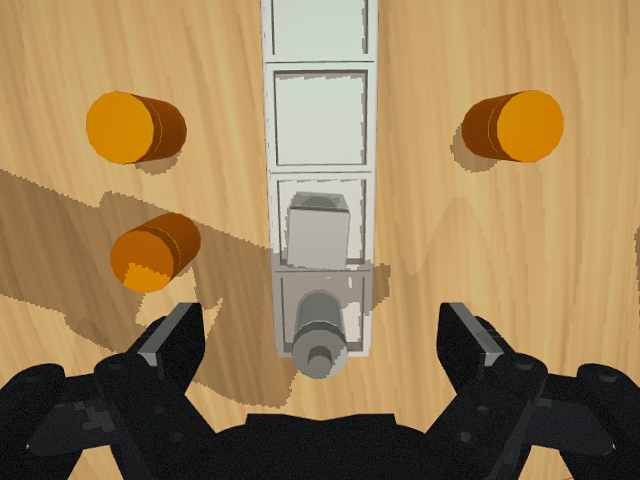

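The wrist view shows the square cap's corners at about (290,204), (351,211), (348,270) and (287,262), and the knob top at (319,358).

Run:
```python
from h import *
T=np.load("T4.npy")
P=pix2plane("wrist",[[290,204],[351,211],[348,270],[287,262]],.079,T)
print(P,P.mean(0)); d=P[1]-P[0]+P[2]-P[3]; print(np.degrees(np.arctan2(d[1],d[0])), pix2plane("wrist",[[319,357]],.085,T))
```

```text
[[ 0.4548 -0.1902  0.079 ]
 [ 0.4854 -0.1984  0.079 ]
 [ 0.4797 -0.2301  0.079 ]
 [ 0.448  -0.2208  0.079 ]] [ 0.467  -0.2099  0.079 ]
-15.704437672646266 [[ 0.4571 -0.2766  0.085 ]]
```

arm_command([
  [[0,-0.001,-0.008,5.5,0,0,0.085],[0,0,0,0,0,0,0.085],[0.02,-0.001,0,0,0,0,0.085],[0.02,-0.001,0,0,0,0,0.085],[0.02,-0.001,0,0,0,0,0.085],[0.02,-0.001,0,0,0,0,0.085],[0,0,0,0,0,0,0.085],[0,0,0,0,0,0,0.085]],
])

```text
t: 15.62
tool_pos: [0.4679, -0.2086, 0.0598]
tool_rot: [1.371, 1.088, -1.356]
contact_force: [1.4, -0.2, 0.1]
opening: 0.0849
```

```bash
python3 go.py .467 -.213 .034 -13.5
```

```text
t 15.62 shift mm [25.8 -0.3  4.5] turn [ 1.16 -0.   -0.78] open 84.9 F [ 1.4 -0.2  0.1]
```

arm_command([
  [[0.0,0,0.004,1,0,-0.7,0.085],[0.013,0,0,0,0,0,0.085],[0.012,0,0,0,0,0,0.085],[0,0,0,0,0,0,0.085],[0,0,0,0,0,0,0.085]],
])

```text
t: 16.03
tool_pos: [0.47, -0.2142, 0.037]
tool_rot: [1.378, 1.084, -1.374]
contact_force: [0.4, 0.4, -0.6]
opening: 0.0851
```

```bash
python3 go.py .467 -.213 .034 -13.5
```

```text
t 16.03 shift mm [ 2.9 -3.2 -0.4] turn [ 0.28  0.15 -0.4 ] open 85.1 F [ 0.4  0.4 -0.6]
```

arm_command([
  [[0.003,-0.003,0,0,0,-0.4,0.085],[0,0,0,0,0,0,0.05],[0,0,0,0,0,0,0.04],[0,0,0,0,0,0,0.03],[0,0,0,0,0,0,0.02],[0,0,0,0,0,0,0.02],[0,0,0,0,0,0,0.02],[0,0,0,0,0,0,0.02],[0,0,0,0,0,0,0.02]],
])

```text
t: 16.78
tool_pos: [0.4674, -0.2139, 0.0346]
tool_rot: [1.375, 1.088, -1.378]
contact_force: [0.5, -0.4, -0.1]
opening: 0.0314
```

```bash
python3 go.py .5167 .198 .15 -13.5
```

```text
t 16.78 shift mm [-116.8  -46.  -411.9] turn [ 0.29  0.19 -0.06] open 31.4 F [ 0.5 -0.4 -0.1]
```

arm_command([
  [[-0.02,0,0,0,0,0,0.02],[-0.032,0,0,0,0,0,0.02],[-0.032,0,0,0,0,0,0.02],[-0.032,0,0,0,0,0,0.02],[0,-0.003,-0.028,0,0,0,0.02],[0,-0.0035,-0.031,0,0,0,0.02],[0,-0.0035,-0.031,0,0,0,0.02],[0,-0.0035,-0.031,0,0,0,0.02],[0,-0.0035,-0.031,0,0,0,0.02],[0,-0.0035,-0.031,0,0,0,0.02],[0,-0.0035,-0.031,0,0,0,0.02],[0,-0.0035,-0.031,0,0,0,0.02],[0,-0.0035,-0.031,0,0,0,0.02],[0,-0.0035,-0.031,0,0,0,0.02],[0,-0.0035,-0.031,0,0,0,0.02],[0,-0.0035,-0.031,0,0,0,0.02],[0,-0.003,-0.031,0,0,0,0.02],[0,0,-0.01,0,0,0,0.02],[0,0,0,0,0,0,0.02],[0,0,0,0,0,0,0.02]],
])

```text
t: 18.45
tool_pos: [0.5107, 0.2161, 0.1434]
tool_rot: [1.369, 1.102, -1.396]
contact_force: [0.1, -0.8, -2.7]
opening: 0.0312
```

```bash
python3 go.py .5167 .198 .05 -13.5
```

```text
t 18.45 shift mm [93.3 11.8 15.9] turn [0.08 0.23 1.11] open 31.2 F [ 0.1 -0.8 -2.7]
```

arm_command([
  [[0.0,0.005,0.008,0,0,0.8,0.02],[0.0,0.004,0.007,0,0,0,0.02],[0.02,0,0,0,0,0,0.02],[0.02,0,0,0,0,0,0.02],[0.02,0,0,0,0,0,0.02],[0.02,0,0,0,0,0,0.02],[0.006,0,0,0,0,0,0.02],[0,0,0,0,0,0,0.02],[0,0,0,0,0,0,0.02]],
])

```text
t: 19.2
tool_pos: [0.5182, 0.1827, 0.0561]
tool_rot: [1.384, 1.075, -1.394]
contact_force: [0.1, 0.0, -2.4]
opening: 0.0312
```

```bash
python3 go.py .5167 .198 .036 -13.5
```

```text
t 19.2 shift mm [ 19.9  -5.2 -14.6] turn [-0.78  0.44 -0.04] open 31.2 F [ 0.1  0.  -2.4]
```

arm_command([
  [[0,-0.002,-0.007,0,0,0,0.02],[0,-0.002,-0.007,0,0,0,0.02],[0,0,0,0,0,0,0.02],[0,0,0,0,0,0,0.02]],
])

```text
t: 19.53
tool_pos: [0.5208, 0.1981, 0.0606]
tool_rot: [1.391, 1.071, -1.389]
contact_force: [0.4, -0.3, -2.2]
opening: 0.0311
```

```bash
python3 go.py .5167 .198 .036 -13.5
```

```text
t 19.53 shift mm [24.5 -4.1  1. ] turn [-0.89  0.26 -0.4 ] open 31.1 F [ 0.4 -0.3 -2.2]
```

arm_command([
  [[0.007,-0.004,0,0,0,-0.3,0.02],[0.006,0,0,0,0,0,0.02],[0.005,0,0,0,0,0,0.02],[0.004,0,0,0,0,0,0.02],[0,0,0,0,0,0,0.02],[0,0,0,0,0,0,0.02]],
])

```text
t: 20.03
tool_pos: [0.5172, 0.2002, 0.0376]
tool_rot: [1.389, 1.076, -1.39]
contact_force: [-0.6, 0.5, -3.0]
opening: 0.0313
```

```bash
python3 go.py .5167 .198 .036 -13.5
```

```text
t 20.03 shift mm [1.6 0.  2.3] turn [-0.76  0.2  -0.2 ] open 31.3 F [-0.6  0.5 -3. ]
```

arm_command([
  [[0.003,0,0,0,0,0,0.02],[0.003,0,0,0,0,0,0.02],[0.002,0,0,0,0,0,0.02]],
])

```text
t: 20.28
tool_pos: [0.518, 0.2004, 0.0346]
tool_rot: [1.386, 1.077, -1.392]
contact_force: [-5.3, -2.2, 5.6]
opening: 0.0315
```

```bash
python3 go.py .5167 .198 .034 -13.5
```

```text
t 20.28 shift mm [ 0.6 -0.7  2.7] turn [-0.76  0.28 -0.06] open 31.5 F [-5.3 -2.2  5.6]
```

Contact felt, so release.

arm_command([
  [[0,0,0,0,0,0,0.04],[0,0,0,0,0,0,0.085],[0,0,0,0,0,0,0.085],[0,0,0,0,0,0,0.085],[0,0,0,0,0,0,0.085],[-0.02,0,0,0,0,0,0.085],[-0.028,0,0,0,0,0,0.085],[-0.028,0,0,0,0,0,0.085],[-0.028,0,0,0,0,0,0.085],[0,0,0,-6,0,0,0.085],[0,0,0,0,0,0,0.085]],
])

```text
t: 21.2
tool_pos: [0.5187, 0.2006, 0.143]
tool_rot: [1.309, 1.135, -1.314]
contact_force: [-0.8, -0.9, -0.8]
opening: 0.0847
```

```bash
python3 go.py .457 -.283 .14 -7.9
```

```text
t 21.2 shift mm [  5.3   7.1 487.5] turn [-0.2   0.26 -0.08] open 84.7 F [-0.8 -0.9 -0.8]
```

arm_command([
  [[0,0,0.03,0,0,0,0.085],[0,0,0.035,0,0,0,0.085],[0,0,0.035,0,0,0,0.085],[0,0,0.035,0,0,0,0.085],[0,0.001,0.035,0,0,0,0.085],[0,0.001,0.035,0,0,0,0.085],[0,0.001,0.035,0,0,0,0.085],[0,0.001,0.035,0,0,0,0.085],[0,0.001,0.035,0,0,0,0.085],[0,0.001,0.035,0,0,0,0.085],[0,0,0.035,0,0,0,0.085],[0,0,0.035,0,0,0,0.085],[0,0,0.035,0,0,0,0.085],[0,0,0.025,0,0,0,0.085],[0,0,0,0,0,0,0.085],[0,0,0,0,0,0,0.085]],
])

```text
t: 22.53
tool_pos: [0.4426, -0.2882, 0.133]
tool_rot: [1.337, 1.127, -1.345]
contact_force: [0.5, 0.7, 0.8]
opening: 0.0851
```

```bash
python3 - <<'E'
from h import *
T=camT("wrist"); save("wrist","wrist5.png"); np.save("T5.npy",T)
print([(np.round(world("wrist",d["at"],T),3),round(d["conf"],2)) for d in mark_of("wrist","knob_tube")])
T=camT("scene"); save("scene","scene5.png")
for t in("slim_tube","wide_tube","square_tube","medallion"):print([(np.round(world("scene",d["at"],T),3),round(d["conf"],2)) for d in mark_of("scene",t)])
E
python3 go.py .457 -.283 .036 -7.9
```

```text
[(array([ 0.456, -0.283,  0.01 ]), 0.89), (array([ 0.481, -0.149,  0.007]), 0.26)]
[(array([0.494, 0.067, 0.012]), 0.79)]
[(array([ 0.365, -0.135,  0.005]), 0.93), (array([ 0.362, -0.218,  0.003]), 0.82), (array([ 0.592, -0.172,  0.002]), 0.61), (array([0.507, 0.132, 0.011]), 0.56)]
[(array([0.52 , 0.198, 0.008]), 0.58)]
[(array([ 0.708, -0.005, -0.002]), 0.56)]
t 22.88 shift mm [98.  13.1 -5.8] turn [-2.    0.01  0.39] open 84.5 F [ 0.7 -0.7 -0.1]
```

View pics/wrist5.png

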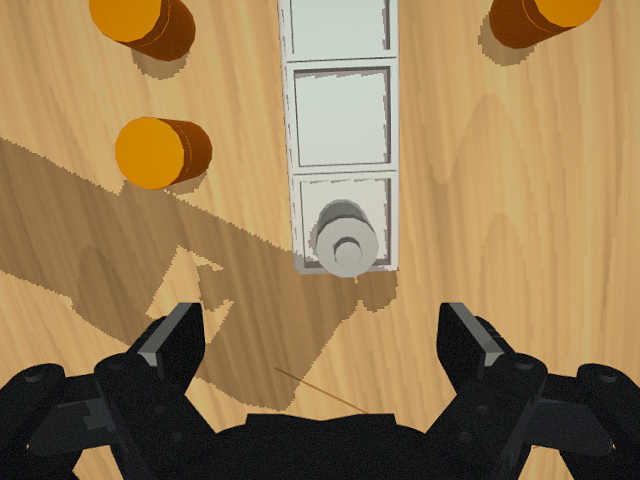

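View pics/scene5.png

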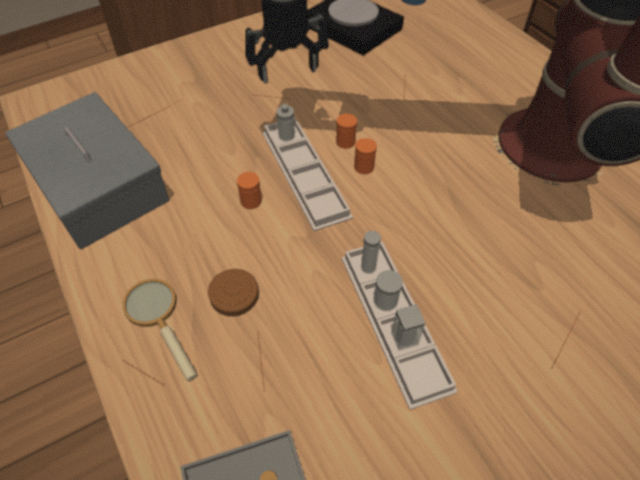

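The scene view shows slim, wide and square standing upright in the empty holder's cells, in the right order (371,250), (388,290), (408,325), with the medallion unmoved. In the wrist view the knob cap is at (347,245), and the nearest decoy at (150,152) is clear. Approach the knob tube.

arm_command([
  [[0,0.007,-0.003,-2,0,0,0.085],[0,0.006,-0.003,0,0,0,0.085],[0.02,0,0,0,0,0,0.085],[0.02,0,0,0,0,0,0.085],[0.02,0,0,0,0,0,0.085],[0.015,0,0,0,0,0,0.085],[0,0,0,0,0,0,0.085],[0,0,0,0,0,0,0.085]],
])

```text
t: 23.55
tool_pos: [0.4653, -0.2794, 0.0599]
tool_rot: [1.299, 1.144, -1.302]
contact_force: [0.6, -0.3, 0.4]
opening: 0.0848
```

```bash
python3 go.py .457 -.283 .034 -7.9
```

```text
t 23.55 shift mm [25.9 -7.8  4.5] turn [ 0.68  0.18 -0.07] open 84.8 F [ 0.6 -0.3  0.4]
```

arm_command([
  [[0.0,-0.007,0.004,0,0,0,0.085],[0.013,0,0,0,0,0,0.085],[0.012,0,0,0,0,0,0.085],[0,0,0,0,0,0,0.085],[0,0,0,0,0,0,0.085]],
])

```text
t: 23.97
tool_pos: [0.4598, -0.284, 0.0364]
tool_rot: [1.298, 1.138, -1.299]
contact_force: [0.5, -0.1, 0.1]
opening: 0.0847
```

```bash
python3 go.py .457 -.283 .034 -7.9
```

```text
t 23.97 shift mm [ 2.3 -2.9 -0.7] turn [ 0.75  0.36 -0.37] open 84.7 F [ 0.5 -0.1  0.1]
```

arm_command([
  [[0.002,-0.003,0,0,0,-0.3,0.085],[0,0,0,0,0,0,0.05],[0,0,0,0,0,0,0.04],[0,0,0,0,0,0,0.03],[0,0,0,0,0,0,0.02],[0,0,0,0,0,0,0.02],[0,0,0,0,0,0,0.02],[0,0,0,0,0,0,0.02],[0,0,0,0,0,0,0.02]],
])

```text
t: 24.72
tool_pos: [0.4572, -0.2843, 0.0352]
tool_rot: [1.296, 1.14, -1.303]
contact_force: [0.0, -1.2, 0.2]
opening: 0.0328
```

```bash
python3 go.py .5302 .2635 .15 -7.9
```

```text
t 24.72 shift mm [-119.     4.4 -551.7] turn [ 0.73  0.43 -0.15] open 32.8 F [ 0.  -1.2  0.2]
```

arm_command([
  [[-0.02,0,0,0,0,0,0.02],[-0.032,0,0,0,0,0,0.02],[-0.032,0,0,0,0,0,0.02],[-0.032,0,0,0,0,0,0.02],[0,0,-0.028,0,0,0,0.02],[0,0,-0.032,0,0,0,0.02],[0,0,-0.032,0,0,0,0.02],[0,0,-0.032,0,0,0,0.02],[0,0,-0.032,0,0,0,0.02],[0,0,-0.032,0,0,0,0.02],[0,0,-0.032,0,0,0,0.02],[0,0,-0.032,0,0,0,0.02],[0,0,-0.032,0,0,0,0.02],[0,0,-0.032,0,0,0,0.02],[0,0,-0.032,0,0,0,0.02],[0,0,-0.032,0,0,0,0.02],[0,0,-0.032,0,0,0,0.02],[0,0,-0.025,0,0,0,0.02],[0,0,-0.015,0,0,0,0.02],[0,0,0,0,0,0,0.02]],
])

```text
t: 26.38
tool_pos: [0.5036, 0.1888, 0.1393]
tool_rot: [1.292, 1.163, -1.324]
contact_force: [-0.9, -0.4, -3.2]
opening: 0.0328
```

```bash
python3 go.py .5302 .2635 .15 -7.9
```

```text
t 26.38 shift mm [-11.3  16.4 -77.6] turn [0.43 0.12 1.45] open 32.8 F [-0.9 -0.4 -3.2]
```

arm_command([
  [[-0.003,0.004,-0.018,0,0,0.7,0.02],[-0.003,0.004,-0.022,0,0,0.5,0.02],[0,0.004,-0.018,0,0,0,0.02],[0,0.002,-0.01,0,0,0,0.02],[0,0,0,0,0,0,0.02],[0,0,0,0,0,0,0.02]],
])

```text
t: 26.88
tool_pos: [0.5229, 0.2538, 0.1388]
tool_rot: [1.29, 1.149, -1.319]
contact_force: [-0.2, 0.2, -3.4]
opening: 0.0326
```

```bash
python3 go.py .5302 .2635 .06 -7.9
```

```text
t 26.88 shift mm [ 78.6   7.  -11.3] turn [0.48 0.58 0.78] open 32.6 F [-0.2  0.2 -3.4]
```

arm_command([
  [[0,0.004,-0.006,0,0.4,0.5,0.02],[0,0.003,-0.005,0,0,0,0.02],[0.02,0,0,0,0,0,0.02],[0.02,0,0,0,0,0,0.02],[0.02,0,0,0,0,0,0.02],[0.016,0,0,0,0,0,0.02],[0,0,0,0,0,0,0.02],[0,0,0,0,0,0,0.02]],
])

```text
t: 27.55
tool_pos: [0.5342, 0.26, 0.0614]
tool_rot: [1.306, 1.141, -1.31]
contact_force: [1.1, -1.6, -1.9]
opening: 0.0324
```

```bash
python3 go.py .5302 .2635 .037 -7.9
```

```text
t 27.55 shift mm [24.4 -4.4 -3. ] turn [0.11 0.14 0.04] open 32.4 F [ 1.1 -1.6 -1.9]
```

arm_command([
  [[0.004,-0.004,-0.003,0,0,0,0.02],[0.007,0,0,0,0,0,0.02],[0.006,0,0,0,0,0,0.02],[0.005,0,0,0,0,0,0.02],[0,0,0,0,0,0,0.02],[0,0,0,0,0,0,0.02]],
])

```text
t: 28.05
tool_pos: [0.5332, 0.2644, 0.0419]
tool_rot: [1.312, 1.138, -1.305]
contact_force: [-0.7, 0.3, -4.2]
opening: 0.0331
```

```bash
python3 go.py .5302 .2635 .035 -7.9
```

```text
t 28.05 shift mm [ 6.9 -2.8  1.3] turn [ 0.07 -0.04 -0.31] open 33.1 F [-0.7  0.3 -4.2]
```

arm_command([
  [[0.004,-0.002,0,0,0,-0.3,0.02],[0.003,0,0,0,0,0,0.02],[0.003,0,0,0,0,0,0.02],[0.002,0,0,0,0,0,0.02]],
])

```text
t: 28.38
tool_pos: [0.5324, 0.2654, 0.0352]
tool_rot: [1.309, 1.142, -1.309]
contact_force: [-6.3, -3.5, 8.0]
opening: 0.033
```

```bash
python3 go.py .5302 .2635 .035 -7.9
```

```text
t 28.38 shift mm [ 0.2 -1.9  2.2] turn [ 0.09 -0.02  0.04] open 33.0 F [-6.3 -3.5  8. ]
```

Contact. Release and retreat.

arm_command([
  [[0,0,0,0,0,0,0.04],[0,0,0,0,0,0,0.085],[0,0,0,0,0,0,0.085],[0,0,0,0,0,0,0.085],[0,0,0,0,0,0,0.085],[-0.02,0,0,0,0,0,0.085],[-0.03,0,0,0,0,0,0.085],[-0.03,0,0,0,0,0,0.085],[-0.03,0,0,0,0,0,0.085],[-0.03,0,0,0,0,0,0.085],[-0.03,0,0,0,0,0,0.085],[0,0,0,0,0,0,0.085],[0,0,0,0,0,0,0.085]],
])

```text
t: 29.47
tool_pos: [0.533, 0.2653, 0.2129]
tool_rot: [1.311, 1.142, -1.308]
contact_force: [-0.3, -0.3, -0.1]
opening: 0.0847
```

Run:
```python
from h import *
for n in("scene","side"):
  save(n,n+"6.png")
  for t in("slim_tube","wide_tube","square_tube","knob_tube","medallion"):
    print(n,t,[(np.round(world(n,d["at"]),3),round(d["conf"],2)) for d in mark_of(n,t)])
im=cv2.resize(cv2.imread("pics/scene6.png")[220:420,310:480],None,fx=2.5,fy=2.5)
s=cv2.resize(cv2.imread("pics/side6.png")[120:280,250:380],(406,500))
cv2.imwrite("pics/f.png",np.hstack([im,s])[:, :800])
print(ctrl.get_obs()["tool_pos"])
```

```text
scene slim_tube [(array([0.494, 0.068, 0.01 ]), 0.73)]
scene wide_tube [(array([ 0.369, -0.138,  0.005]), 0.84), (array([ 0.593, -0.172,  0.004]), 0.82), (array([ 0.359, -0.216,  0.001]), 0.79), (array([0.5  , 0.135, 0.009]), 0.56), (array([ 0.46 , -0.281,  0.009]), 0.53)]
scene square_tube []
scene knob_tube []
scene medallion [(array([ 0.707, -0.006, -0.003]), 0.64)]
side slim_tube [(array([0.494, 0.068, 0.009]), 0.94)]
side wide_tube [(array([ 0.361, -0.214, -0.002]), 0.92), (array([ 0.593, -0.172, -0.002]), 0.77), (array([0.503, 0.134, 0.007]), 0.69), (array([ 0.364, -0.134, -0.001]), 0.68)]
side square_tube [(array([0.515, 0.205, 0.012]), 0.86)]
side knob_tube [(array([ 0.48 , -0.152,  0.007]), 0.28)]
side medallion [(array([ 0.705, -0.006,  0.   ]), 0.67)]
[0.5323 0.2651 0.2111]
```

View pics/f.png

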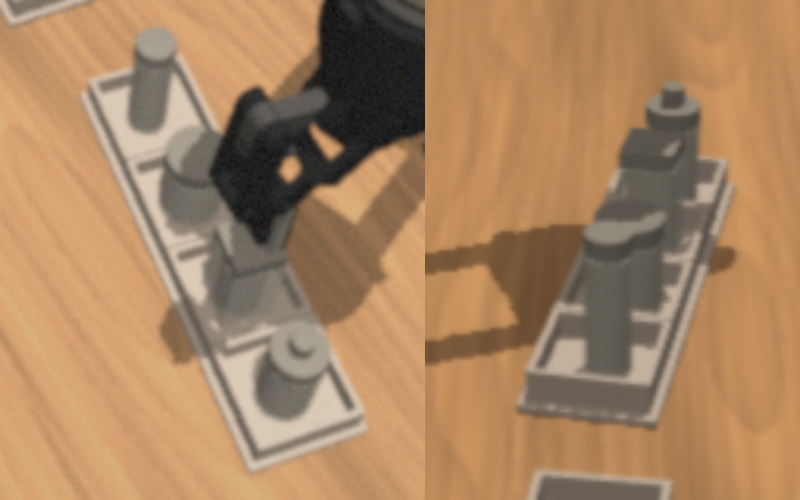

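All four tubes stand upright in their own cells, in reverse order, with the gripper clear above them. Hand in.

```bash
python3 -c "
from station import finish_job; print(finish_job())"
```

```text
the job is handed in; nothing more can be done
None
```

All four tubes are now in the second holder in reverse order. From its right end to its left they are slim, wide, square and knob. I handed the job in after about 30 s of robot time, against the 101 s limit.

- **Placement:** The last scene and side pictures show all four standing upright, each inside its own cell. The gripper was open and clear above them. I felt each tube touch its cell floor before I let go. The highest reading I saw was about 25 N, when setting down the wide tube.
- **Medallion and decoys:** The medallion still measures (0.706, -0.006), the same as at the start to within 2 mm. The orange look-alikes are also where they were.
- **Checks that disagreed:** In the final look, the gripper hid part of the scene view. The network found no knob tube there or in the side view, apart from one low-confidence hit on an empty cell, and it found the square tube only in the side view. It also reported a "wide tube" at the now-empty knob cell, which I took to be false. For the knob tube I relied on the pictures themselves.

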